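# Pop a dishwasher tablet and trap it

### The arm

A 6-joint arm with a two-finger parallel gripper is mounted at the origin on the work surface. World frame = base frame: x ahead of the robot, y to its left, z up, the work surface at z = 0. Lengths are in mm, angles in rad, forces in N, time in s.
With the tool pointing down it reaches from about 425 to 950 mm from the base axis. Payload 3.5 kg.
Tool frame: the origin (TCP) lies midway between the tips of the shut fingers; the grasp point (between the pads) lies 19 mm behind it; x points along the fingers, y is the direction in which the jaws open and shut, and the axes are right-handed (so a half turn about x gives the same grasp; the last joint's range is limited). The gripper opens to 85 mm and grips with 20 to 120 N. Pads are 22 mm wide; open, the fingers measure 114 mm over their backs; the gripper's body (76 mm by 85 mm) begins 54 mm behind the grasp point. The pads swing forward as they close: fully open they stand 13 mm farther back than shut.
Start: joints at [-1.404, 0.286, 1.577, -0, 1.279, -0.15], TCP at [210.304, -641.388, 231.325] pointing down, gripper open.
Joint ranges: [-2.77, 2.77], [-0.9, 2.22], [0.21, 2.48], [-1.53, 4.67], [0.24, 2.81], [-2.84, 2.84]. Speed limits (rad/s): [2.79, 2.79, 3.14, 3.14, 3.14, 3.14].

### API

Orientations are given as a unit quaternion [x, y, z, w].
In Python, from rig import * gives the robot as it stands.
- The arm moves only by the shell command python3 -m jog 'ROWS' [FORCE]. ROWS is JSON, a list that holds one entry, the list of rows, each a list of 5 numbers: the finger opening in mm, from 0 to 85.4, then the shift along the tool's x, y, z in units of 30 mm (1.0 is 30 mm), then the turn about the tool's x in units of 8 degrees (1.0 is 8 degrees). A call has 1 to 20 rows; each row shifts and turns the commanded pose from where the row before left it, along the tool's axes as they then stand; what a row does not reach is not made up. A row lasts 1/8 s, in which the tool goes at most 62.5 mm and 10.7 degrees, less where a joint would pass 70% of its speed; a pose out of reach is approached as far as the arm can. A call is refused whole if a number of a shift passes 1 or a number of a turn 1, either way. A call with a gripper value outside its range is refused whole. The fingers move at their own pace and stop on an object; FORCE is the grip in N (left out, the last holds). Time passes only in rows, so rows that do not move let the fingers close. It gives the time, the measured TCP pose, the force and the opening at its end, in the units of the state.
- sense(): the state, without advancing time (a new reading comes with each control period).
- camera(name): name is "scene" or "side" or "wrist"; returns a dict with "pixels" (480x640x3 uint8, red, green, blue), "fx", "fy", "cx", "cy" (pixels), "R" (3x3) and "t" (3): a world point X has camera coordinates R X + t. Camera axes: x right, y down, z forward; pixel columns grow to the right and rows downward; lengths in mm; the calibration is good to about 2 mm. A picture is of the moment at which its call begins. There is no depth.
- close_job(): hands the job in, once; it reports no verdict.
Trained networks look in the newest picture that a camera, given by its name, has taken for a name from the list of things; names that differ only in an ending like _2 or _b are one class to them, and where a whole thing is asked for, a point or a joint stands for the part that bears it (a point fixed in the world has none). Each returns a list of dicts, best first, with "p" (0 to 1); they miss things now and then, are a little off and sometimes report something else, mostly with a low value. They report only what shows in the picture. A call takes as long as a camera call.
- masks_of(camera, thing): "pixels" (480x640 bool, what is visible of it).
- pinpoint(camera, thing): "centre" ([x, y, z] in mm, in world coordinates, good to about 4 mm: a listed point, or the origin of a listed thing).
The state is a dict: "time": time; "joint_pos": joint angles; "joint_vel": joint speeds; "effort": joint torques, N m; "tcp_pos": TCP position; "ee_rot": TCP orientation; "force": force on the tool from outside, world axes, zero at the start; "wrist_torque": the same for the moment, N m; "gripper_width": finger opening in mm.
Only numpy, scipy, OpenCV 4.12 (cv2) and the standard library are available. Lean on these libraries where they do the work, as an engineer would, in place of code of your own. Each camera call takes 0.05 s, during which the arm holds its last target.

### The job

Get a dishwasher tablet ready at the dispenser loaded with the blue tablet: press its grey key all the way down with one finger and, as the spring shoots the tablet out, stop it with the other finger on the flat open shelf, before it slides down the ramp. Finish while holding like that, with the key still down and the tablet lying flat and still, trapped against your finger. Do not pick the tablet up, and leave the other dispenser and the things around alone.

Things in the scene. Friction and masses are not known exactly. Their poses are not given: they have to be found in the camera images.
- disp_blue: Dispenser with the BLUE tablet, white and yellow, fixed; the two dispensers may be swapped and turned. Frame: origin on the counter, x = the way the tablet shoots out, y = from channel to key, z up. In mm: base plate x -115 to 50, y -55 to 55, its top (the flat shelf) 20 high. Channel middle y -28. Spring housing behind, x -115 to -60, y -55 to 1, top 48 high.
- trap_blue (a point): Point on the open shelf, mid-channel, 20 mm above the counter, at dispenser (x 18, y -28) mm: where a finger can stop the tablet; 58 mm beside the key's centre. The shelf is open from x -5 to 50; behind, x -62 to -5, two 5 mm thick walls 39 mm apart, tops 40 mm above the counter, flank the tablet. Axes as the dispenser's.
- ramp_blue (a point): Middle of the flat shelf's end, at dispenser (x 50, y -28) mm, 20 mm above the counter. From here a 50 mm wide ramp falls to the counter, ending at x 90. A tablet that nothing stops goes down it.
- key_blue_top (a point): Centre of the top of the grey key, 36 mm (x) by 30 mm (y), at dispenser (x 18, y 30); top 36 mm above the counter when up (16 above the shelf), 26 when fully down. A steel catch moves with it: it stands 7 mm out of the shelf before the tablet's front and sinks with the key, freeing the tablet after about 7 mm; if the key is let go it rises again under the tablet.
- key_blue (a joint): Travel of the blue dispenser's key, m: 0 up, 0.010 fully down (straight down). Spring return, 3 N at the top to 6 N at the bottom, plus up to 1 N of rubbing at the catch.
- pusher_blue (a joint): Travel of the spring pusher behind the blue tablet, m: 0 at rest behind the caught tablet, at most 0.055. Steel plate 30 mm wide, 0.5 to 12.5 mm above the shelf. It pushes the tablet along dispenser +x with 4 N, falling to 2 N at the end, at 0.4 to 1 m/s, so a tablet stopped on the open shelf stays pressed against what stops it.
- tablet_blue: Blue dishwasher tablet with a white band, a loose hard block 30 mm long (x), 36 wide (y), 18 high, about 25 g; origin at the centre of its underside, z up. It starts on the shelf at dispenser (x -30, y -28) mm between walls, catch and pusher, turned as the dispenser.
- disp_green: The other dispenser, alike in every size, loaded with a green tablet, fixed to the counter: leave it alone. Frame as the blue one's.
- key_green (a joint): Travel of the other dispenser's key, m: 0 up, 0.010 fully down.
- tablet_green: The green tablet in the other dispenser, same size: leave it. Origin at the centre of its underside.
- mug: Blue mug, 76 mm across, 85 high, handle at its own +y; origin under its centre. Bystander.
- spice_jar: Amber jar with red cap, 44 mm across, 90 high; origin under its centre. Bystander.
- soap_bottle: Green bottle, 62 mm across, 190 high; origin under its centre. Bystander.
- bowl: White bowl, 120 mm across, 50 high; origin under its centre. Bystander.
- food_can: Can with red label, 66 mm across, 100 high; origin under its centre. Bystander.
- spoon: Steel spoon lying on the counter, 190 mm long along its x. Bystander.

How it is judged:
By the outcome, as a careful person would: the job done as asked, in the order asked, and still so for the second after the job is handed in, while the arm keeps its last pose, push and grip.
It also fails if it takes over 34 s, if anything falls off the work surface, if the arm or the gripper's body presses on something with over 40 N, if the wrist force passes 120 N, or if a joint passes its speed limit or range.

## Working session

There is one attempt and no reset: what is moved stays moved. The work goes in short steps, Python scripts to look and compute and a shell command to move; the robot and the scene stay as the last step left them, time stands still between calls to the robot, and variables do not carry over. Pictures are saved under pics/ and viewed, and the job is handed in when it is done.

```bash
mkdir -p pics; ls; python3 - <<'E'
from rig import *
import cv2
s=sense(); print(s['time'],s['tcp_pos'],s['ee_rot'],s['gripper_width'],s['joint_pos'])
for c in ['scene','side','wrist']:
    im=camera(c); cv2.imwrite(f'pics/{c}0.png',im['pixels'][:,:,::-1])
    for n in ['disp_blue','trap_blue','key_blue_top','ramp_blue','tablet_blue','disp_green','tablet_green']:
        print(c,n,[(round(d['p'],2),[round(v) for v in d['centre']]) for d in pinpoint(c,n)[:2]])
print(sense()['time'])
E
```

```text
pics
0.0 [ 210.1828744  -640.75421178  229.93193378] [-0.69824994 -0.11236325  0.69826148 -0.11069062] 85.60724730053015 [-1.40402333e+00  2.87191550e-01  1.57817327e+00  3.67810781e-06
  1.27859334e+00 -1.49996836e-01]
scene disp_blue [(0.92, [569, 230, -3])]
scene trap_blue [(0.97, [601, 211, 18]), (0.66, [563, 229, -1])]
scene key_blue_top [(0.83, [575, 268, 32])]
scene ramp_blue [(0.89, [629, 230, 24])]
scene tablet_blue [(0.64, [556, 190, 20])]
scene disp_green [(0.91, [551, -225, 0])]
scene tablet_green [(0.52, [516, -245, 22])]
side disp_blue [(0.8, [569, 231, 1]), (0.55, [783, 157, -4])]
side trap_blue [(0.89, [595, 212, 20]), (0.53, [630, 232, 17])]
side key_blue_top [(0.6, [574, 265, 35])]
side ramp_blue [(0.58, [630, 232, 18]), (0.45, [550, 195, 20])]
side tablet_blue []
side disp_green [(0.87, [549, -221, 6]), (0.41, [514, -241, 24])]
side tablet_green [(0.44, [517, -244, 22])]
wrist disp_blue []
wrist trap_blue []
wrist key_blue_top []
wrist ramp_blue []
wrist tablet_blue []
wrist disp_green []
wrist tablet_green []
1.2
```

View pictures.

View pics/scene0.png

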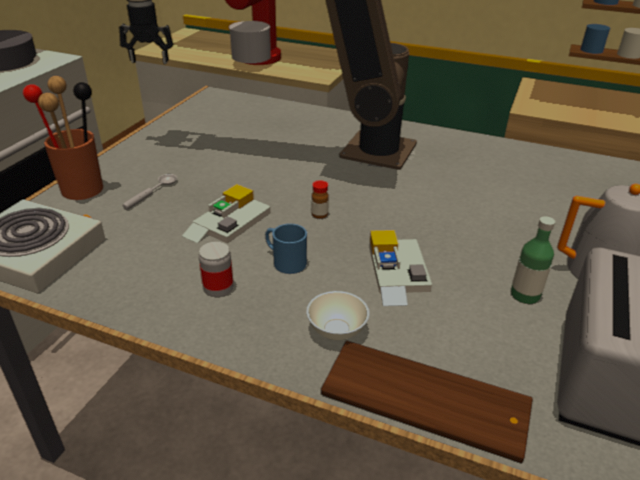

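View pics/side0.png

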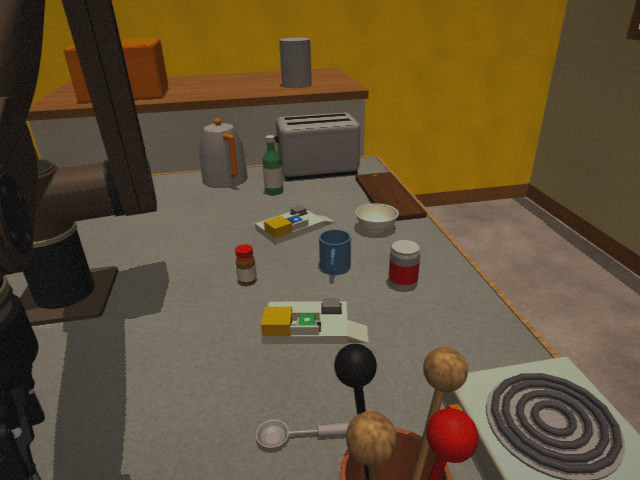

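```bash
cat > h.py <<'E'
from rig import *
import numpy as np
from scipy.spatial.transform import Rotation as Ro
def rel(target):
    s=sense(); R=Ro.from_quat(s['ee_rot']).as_matrix(); d=np.array(target)-s['tcp_pos']
    return R, R.T@d, s
E
python3 - <<'E'
from h import *
R,d,s=rel([588,240,230]); print(np.round(R,3)); print(np.round(d/30,2))
yaw=lambda v: np.degrees(np.arctan2(v[1],v[0])); print('tool y dir',yaw(R[:,1]))
# fit dispenser pose
loc=np.array([[0,0],[18,-28],[18,30],[50,-28]]); W=np.array([[569,230.5],[598,211.5],[574.5,266.5],[629.5,231]])
a=loc-loc.mean(0);b=W-W.mean(0)
th=np.arctan2((a[:,0]*b[:,1]-a[:,1]*b[:,0]).sum(),(a*b).sum()); c,q=np.cos(th),np.sin(th)
M=np.array([[c,-q],[q,c]]); t=W.mean(0)-M@loc.mean(0); print('yaw',np.degrees(th),'o',t,'res',W-(loc@M.T+t), 'target',M@[18,1]+t)
E
```

```text
[[-0.     0.312 -0.95 ]
 [ 0.    -0.95  -0.312]
 [-1.    -0.     0.   ]]
[  0.04 -23.99 -21.12]
tool y dir -71.84677745473581
yaw 26.849502085736937 o [570.63207178 230.96382991] res [[-1.63207178 -0.46382991]
 [-1.3377579  -2.61201741]
 [ 1.35785763  0.64061814]
 [ 1.61197206  2.43522919]] target [586.23995014 239.98569964]
```

```bash
python3 -m jog '[[[44,0,-0.9,-1,0],[44,0,-0.9,-1,0],[44,0,-0.9,-1,0],[44,0,-0.9,-1,0],[44,0,-0.9,-1,0],[44,0,-0.9,-1,0],[44,0,-0.9,-1,0],[44,0,-0.9,-1,0],[44,0,-0.9,-1,0],[44,0,-0.9,-1,0],[44,0,-0.9,-1,0],[44,0,-0.9,-1,0],[44,0,-1,-0.78,0],[44,0,-1,-0.78,0],[44,0,-1,-0.78,0],[44,0,-1,-0.78,0],[44,0,-1,-0.78,0],[44,0,-1,-0.78,0],[44,0,-1,-0.78,0],[44,0,-1,-0.78,0]]]' 20
python3 - <<'E'
from h import *
import cv2
R,d,s=rel([586.2,240,150]); print(np.round(d/30,2),s['time'],s['tcp_pos'],s['gripper_width'])
cv2.imwrite('pics/w1.png',camera('wrist')['pixels'][:,:,::-1])
E
```

```text
time: 3.7
tcp_pos: [555.0, 66.2, 231.6]
ee_rot: [0.698, 0.111, -0.698, 0.112]
force: [-0.7, -0.4, 0.4]
gripper_width: 43.9
[ 2.72 -5.18 -2.79] 3.7 [554.95778358  66.24382264 231.56740078] 43.89597200264503
```

View pics/w1.png

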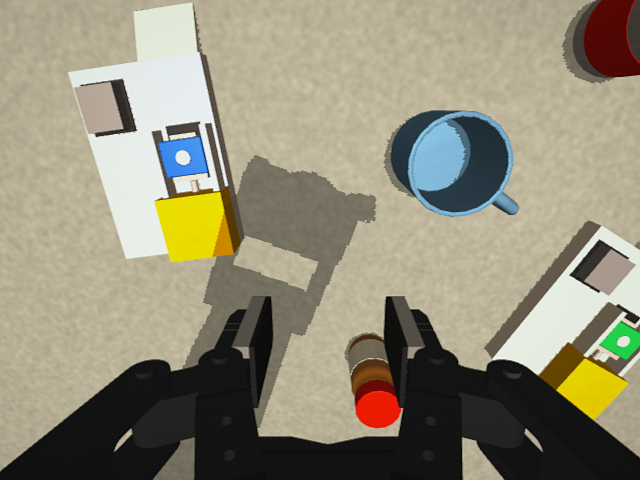

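```bash
cat >> h.py <<'E'
def ray(c,u,v,z):
    d=c['R'].T@np.array([(u-c['cx'])/c['fx'],(v-c['cy'])/c['fy'],1]); o=-c['R'].T@c['t']
    return o+d*(z-o[2])/d[2]
def fit(loc,W):
    loc=np.array(loc,float);W=np.array(W)
    a=loc-loc.mean(0);b=W-W.mean(0)
    th=np.arctan2((a[:,0]*b[:,1]-a[:,1]*b[:,0]).sum(),(a*b).sum()); c,q=np.cos(th),np.sin(th)
    M=np.array([[c,-q],[q,c]]); t=W.mean(0)-M@loc.mean(0)
    return np.degrees(th),t,W-(loc@M.T+t),M
E
python3 - <<'E'
from h import *
import cv2
c=camera('wrist')
im=c['pixels'][:,:,::-1]; cv2.imwrite('pics/w2.png',cv2.resize(im[0:270,50:260],None,fx=2.8,fy=2.2,interpolation=cv2.INTER_CUBIC))
P=[(69,72,20,50,55),(199,53,20,50,-55),(126,258,20,-115,55),(75,88,36,36,45),(121,79,36,36,15),(131,127,36,0,15),(86,136,36,0,45)]
W=[ray(c,u,v,z)[:2] for u,v,z,_,_ in P]
th,t,r,M=fit([p[3:] for p in P],W); print(th,t,np.round(r,1),M@[18,1]+t)
for n in ['disp_blue','trap_blue','key_blue_top','ramp_blue','tablet_blue']:
    print(n,[(round(d['p'],2),np.round(d['centre'])) for d in pinpoint('wrist',n)[:1]])
E
```

```text
25.664051775645166 [570.87341563 232.82383023] [[-0.9  1.6]
 [-1.1  2.5]
 [ 0.3  1. ]
 [-1.3  1. ]
 [ 3.8 -5.5]
 [ 2.4 -3.7]
 [-3.2  3.1]] [586.66460269 241.52086486]
disp_blue [(0.92, array([570., 231.,   1.]))]
trap_blue [(0.84, array([597., 216.,  18.]))]
key_blue_top [(0.79, array([569., 271.,  31.]))]
ramp_blue [(0.78, array([626., 225.,  21.]))]
tablet_blue [(0.8, array([557., 192.,  20.]))]
```

View pics/w2.png

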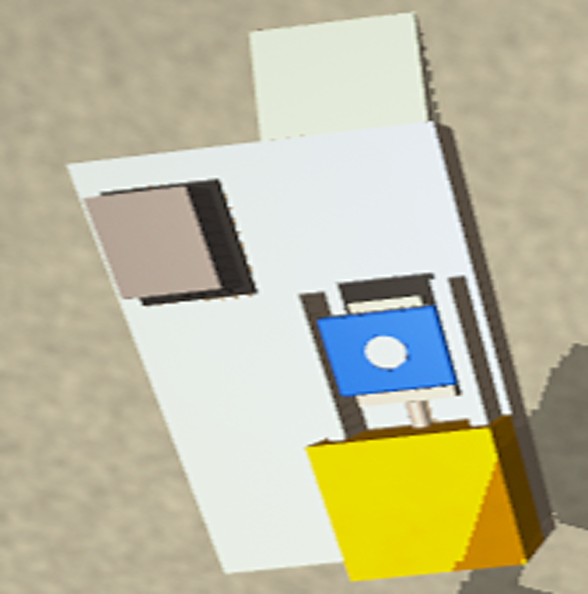

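```bash

python3 - <<'E'
from h import *
c=camera('wrist')
P=[(68,164,20,50,55),(437,122,20,50,-55),(226,573,20,-115,55),(85,199,36,36,45),(188,186,36,36,15),(222,291,36,0,15),(122,299,36,0,45),(316,318,38,-15,-10),(437,306,38,-15,-46),(458,385,38,-45,-46),(340,395,38,-45,-10),(306,446,48,-60,1)]
W=[ray(c,(u+.5)/2.8+50-.5,(v+.5)/2.2-.5,z)[:2] for u,v,z,_,_ in P]
th,t,r,M=fit([p[3:] for p in P],W); print(th,t,np.round(r,1).tolist(),M@[18,1]+t)
R,d,s=rel([*(M@[18,1]+t),150]); print(np.round(d/30,2))
y=np.degrees(np.arctan2(R[1,1],R[0,1])); print('turn units',-(th-90-y)/8)
E
```

```text
25.798708879265416 [569.13024559 223.41928204] [[-0.4, -0.4], [-0.7, -0.8], [0.2, 0.2], [-0.7, -0.7], [-0.3, -0.7], [-1.2, -0.1], [-0.1, 0.1], [0.6, 0.3], [0.2, 0.1], [0.5, 0.7], [1.5, 1.0], [0.4, 0.2]] [584.9009492  232.15340522]
[ 2.71 -5.01 -2.71]
turn units -0.9660914981130979
```

```bash
python3 -m jog '[[[44,0,-1,-0.4,-0.97],[44,0.2,-1,-0.5,0],[44,0.4,-1,-0.5,0],[44,0.4,-1,-0.5,0],[44,0.3,-0.9,-0.4,0],[44,0,0,0,0]]]'
python3 - <<'E'
from h import *
import cv2
c=camera('wrist');s=sense(); print(s['time'],s['tcp_pos'],s['joint_vel'].__abs__().max())
im=c['pixels'][:,:,::-1]; cv2.imwrite('pics/w3.png',im)
c2=camera('scene'); cv2.imwrite('pics/s3.png',cv2.resize(c2['pixels'][210:320,340:460,::-1],None,fx=5,fy=5,interpolation=cv2.INTER_CUBIC))
for n in ['disp_blue','trap_blue','key_blue_top','ramp_blue','tablet_blue']:
    print(n,[(round(d['p'],2),np.round(d['centre'])) for d in pinpoint('wrist',n)[:1]])
E
```

```text
time: 4.85
tcp_pos: [556.1, 227.8, 191.3]
ee_rot: [-0.688, -0.159, 0.69, -0.159]
force: [0.8, -0.6, 0.0]
gripper_width: 43.9
4.9 [556.56076451 227.00231809 191.94649474] 0.021536550832435063
disp_blue [(0.8, array([572., 232.,  -0.]))]
trap_blue [(0.6, array([595., 214.,  19.]))]
key_blue_top [(0.91, array([572., 270.,  34.]))]
ramp_blue [(0.77, array([630., 224.,  17.]))]
tablet_blue [(0.59, array([554., 194.,  21.]))]
```

View pics/w3.png

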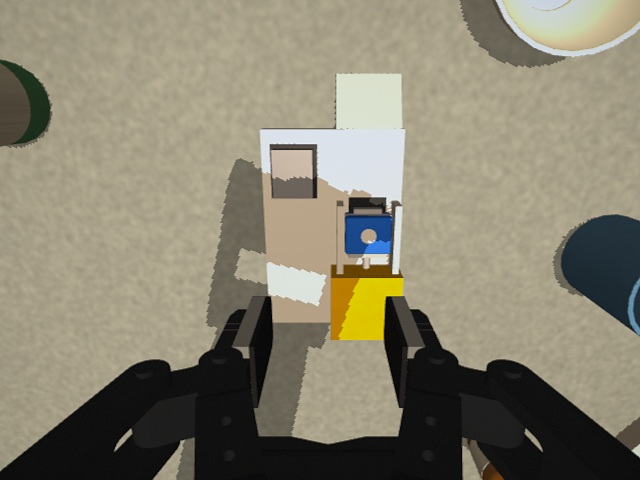

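View pics/s3.png

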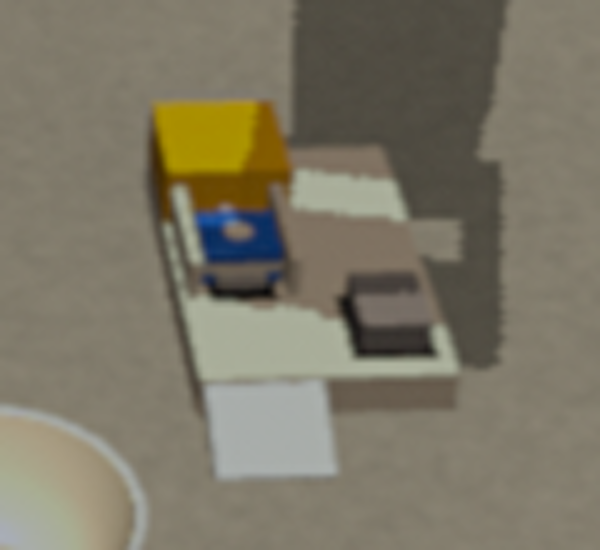

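```bash

python3 - <<'E'
from h import *
c=camera('wrist')
def go(c,P,f):
    W=[ray(c,*f(u,v),z)[:2] for u,v,z,_,_ in P]
    th,t,r,M=fit([p[3:] for p in P],W); print(th,t,np.round(r,1).tolist(),M@[18,1]+t); return th,t,M
P=[(261,129,20,50,55),(404,129,20,50,-55),(267,322,20,-115,55),(271,150,36,36,45),(316,150,36,36,15),(316,198,36,0,15),(271,198,36,0,45),(336,73,0,90,-3),(401,73,0,90,-53)]
go(c,P,lambda u,v:(u,v))
c=camera('scene')
P=[(457,375,20,50,55),(203,381,20,50,-55),(382,148,20,-115,55),(153,102,48,-115,-55),(271,101,48,-115,1),(289,167,48,-60,1),(167,178,48,-60,-55),(337,474,0,90,-3),(217,479,0,90,-53)]
go(c,P,lambda u,v:((u+.5)/5+340-.5,(v+.5)/5+210-.5))
R,d,s=rel([0,0,0]);print(np.round(R,3))
E
```

```text
25.522198684689908 [571.4524809  229.31135092] [[-0.2, -0.7], [-0.4, 1.0], [-1.0, 1.4], [-0.6, 0.0], [0.8, -2.5], [1.0, -2.3], [-1.0, 1.3], [0.5, 1.0], [0.9, 0.8]] [587.26515168 237.96926306]
26.243642944514924 [568.37121504 227.87020134] [[1.5, -0.8], [-0.4, 0.9], [0.6, 1.0], [-1.4, 0.7], [0.6, -0.0], [-1.6, -2.2], [3.5, 0.8], [-1.8, -0.2], [-1.0, -0.0]] [584.07361841 236.72652835]
[[ 0.001  0.436 -0.9  ]
 [ 0.    -0.9   -0.436]
 [-1.     0.    -0.001]]
```

```bash
python3 -m jog '[[[44,0.5,0.12,-0.55,0],[44,1,0,-0.5,0],[44,1,0,0,0],[44,1,0,0,0],[44,0.55,0,0,0],[44,0,0,0,0]]]'
python3 - <<'E'
from h import *
import cv2
c=camera('wrist');s=sense(); print(s['time'],s['tcp_pos'])
im=c['pixels'][:,:,::-1]; cv2.imwrite('pics/w4.png',im)
c2=camera('side'); cv2.imwrite('pics/s4.png',cv2.resize(c2['pixels'][150:260,230:370,::-1],None,fx=5,fy=5,interpolation=cv2.INTER_CUBIC))
c2=camera('scene'); cv2.imwrite('pics/s5.png',cv2.resize(c2['pixels'][190:320,340:470,::-1],None,fx=4.5,fy=4.5,interpolation=cv2.INTER_CUBIC))
E
```

```text
time: 6.05
tcp_pos: [585.8, 237.5, 69.5]
ee_rot: [-0.688, -0.158, 0.69, -0.158]
force: [-0.5, 0.8, 0.2]
gripper_width: 44.1
6.1 [586.85072199 237.86866765  71.00968195]
```

View pics/w4.png

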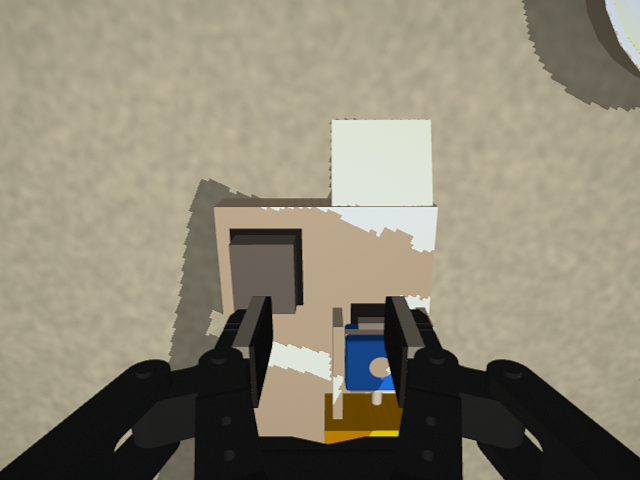

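View pics/s4.png

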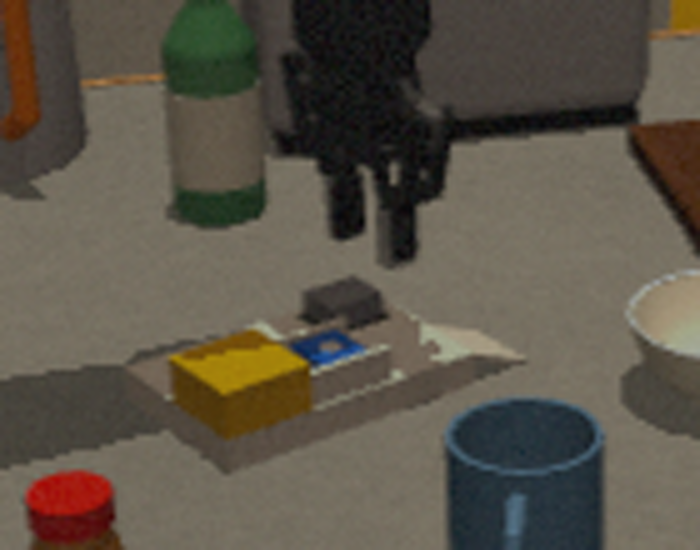

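View pics/s5.png

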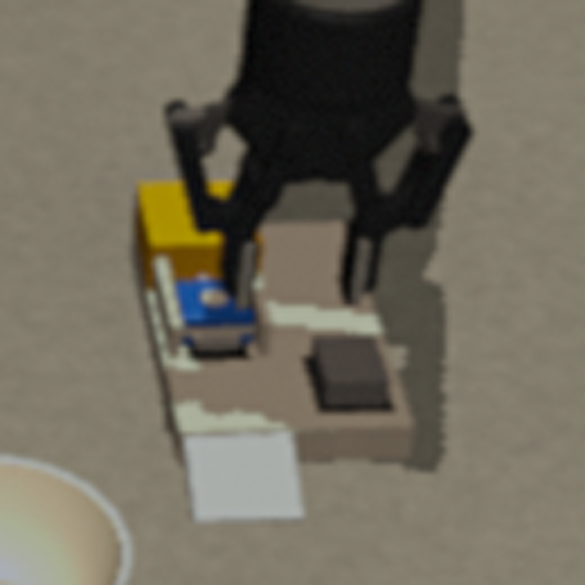

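```bash

python3 - <<'E'
from h import *
c=camera('wrist')
def go(c,P,f):
    W=[ray(c,*f(u,v),z)[:2] for u,v,z,_,_ in P]
    th,t,r,M=fit([p[3:] for p in P],W); print(th,t,np.round(r,1).tolist(),M@[18,1]+t); return th,t,M
P=[(214,207,20,50,55),(437,207,20,50,-55),(230,244,36,36,45),(295,243,36,36,15),(296,314,36,0,15),(332,120,0,90,-3),(431,120,0,90,-53)]
go(c,P,lambda u,v:(u,v))
P=P[2:5];go(c,P,lambda u,v:(u,v))
s=sense();R=Ro.from_quat(s['ee_rot']).as_matrix()
def pj(c,X):
    X=c['R']@X+c['t']; return np.round([c['fx']*X[0]/X[2]+c['cx'],c['fy']*X[1]/X[2]+c['cy']],1)
for l in [(-5,22,-11),(-5,36,-11),(-5,-22,-11),(-5,-36,-11),(-5,22,11),(-5,-22,11)]:
    X=s['tcp_pos']+R@l; print(l,pj(c,X))
sc=camera('scene')
for l in [(-5,29,-11),(-5,29,11),(-5,-29,-11),(-5,-29,11)]:
    print(l,(pj(sc,s['tcp_pos']+R@l)-[340,190])*4.5)
E
```

```text
26.05242696195829 [571.73837608 230.76821044] [[-0.5, 0.7], [-0.4, -0.2], [-0.2, 0.1], [0.4, -0.2], [-0.9, -0.3], [0.7, 0.3], [0.9, -0.5]] [587.47024861 239.57208384]
25.68527175249443 [571.26027781 230.71596705] [[-0.1, 0.2], [0.7, 0.0], [-0.5, -0.2]] [587.04824277 239.41884948]
(-5, 22, -11) [385.7 297. ]
(-5, 36, -11) [423. 297.]
(-5, -22, -11) [268.4 297. ]
(-5, -36, -11) [231.1 296.9]
(-5, 22, 11) [383.2 347.9]
(-5, -22, 11) [271.  347.9]
(-5, 29, -11) [240.75 308.7 ]
(-5, 29, 11) [232.65 280.35]
(-5, -29, -11) [365.85 306.  ]
(-5, -29, 11) [355.95 277.65]
```

```bash
python3 -m jog '[[[48,0.5,-0.04,-0.06,0],[48,0.6,0,0,0],[48,0,0,0,0],[48,0,0,0,0]]]'; python3 -m jog '[[[48,0.1,0,0,0],[48,0,0,0,0]]]'
python3 - <<'E'
from h import *
import cv2
c=camera('wrist');s=sense(); print(s['time'],s['tcp_pos'],s['force'])
cv2.imwrite('pics/w6.png',c['pixels'][:,:,::-1])
c2=camera('side'); cv2.imwrite('pics/s6.png',cv2.resize(c2['pixels'][150:260,230:370,::-1],None,fx=5,fy=5,interpolation=cv2.INTER_CUBIC))
E
```

```text
time: 6.8
tcp_pos: [587.5, 239.8, 37.2]
ee_rot: [-0.689, -0.159, 0.689, -0.159]
force: [0.1, 0.2, 1.5]
gripper_width: 48.3
time: 7.05
tcp_pos: [587.9, 239.8, 35.0]
ee_rot: [0.689, 0.159, -0.689, 0.159]
force: [-0.0, 0.3, 0.1]
gripper_width: 48.1
7.1 [587.92503506 239.82359022  35.05260523] [0.66898541 0.0878837  1.15264671]
```

View pics/w6.png

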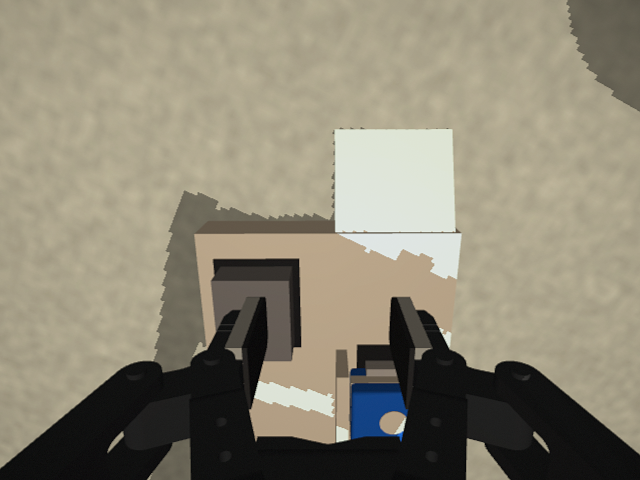

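View pics/s6.png

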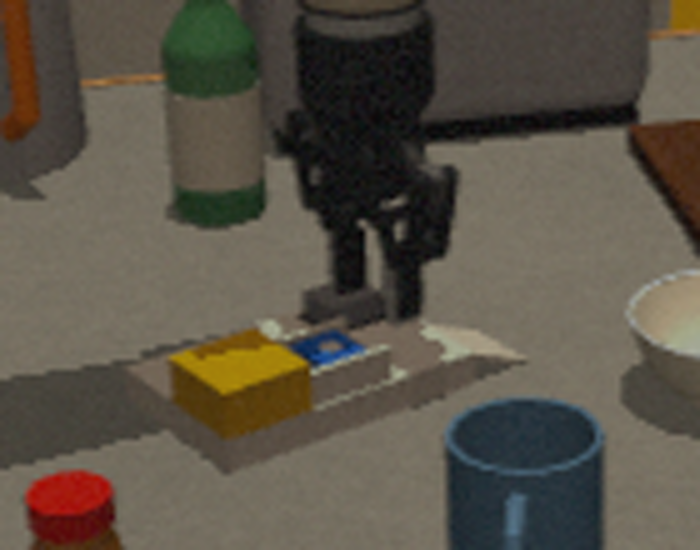

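```bash
for i in 1; do python3 -m jog '[[[48,0.1,0,0,0],[48,0,0,0,0]]]'; done;  python3 -m jog '[[[48,0.07,0,0,0],[48,0,0,0,0]]]'
```

```text
time: 7.4
tcp_pos: [588.3, 239.9, 32.5]
ee_rot: [0.69, 0.159, -0.689, 0.158]
force: [-0.3, 0.4, 2.6]
gripper_width: 48.1
time: 7.65
tcp_pos: [588.3, 239.9, 30.3]
ee_rot: [0.69, 0.159, -0.689, 0.158]
force: [0.5, 0.2, 3.7]
gripper_width: 48.1
```

```bash
python3 -m jog '[[[48,0.32,0,0,0],[48,0,0,0,0],[48,0,0,0,0]]]'
python3 - <<'E'
from h import *
import cv2
c=camera('wrist');s=sense(); print(s['time'],s['tcp_pos'],s['force'])
cv2.imwrite('pics/w7.png',c['pixels'][:,:,::-1])
c2=camera('side'); cv2.imwrite('pics/s7.png',cv2.resize(c2['pixels'][150:260,230:370,::-1],None,fx=5,fy=5,interpolation=cv2.INTER_CUBIC))
c2=camera('scene'); cv2.imwrite('pics/sc7.png',cv2.resize(c2['pixels'][190:320,340:470,::-1],None,fx=4.5,fy=4.5,interpolation=cv2.INTER_CUBIC))
E
```

```text
time: 8.02
tcp_pos: [589.1, 240.3, 23.2]
ee_rot: [0.69, 0.159, -0.688, 0.159]
force: [-3.8, -1.2, 13.7]
gripper_width: 48.2
8.075 [589.1088644  240.25040604  23.21021752] [-3.00409194 -0.9768943  13.48505596]
```

View pics/w7.png

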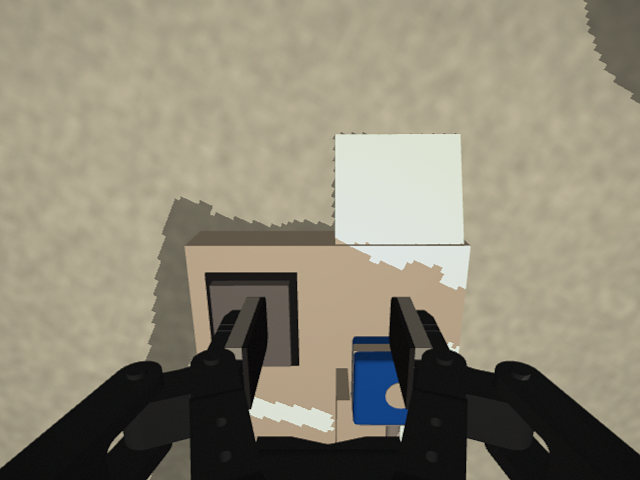

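View pics/s7.png

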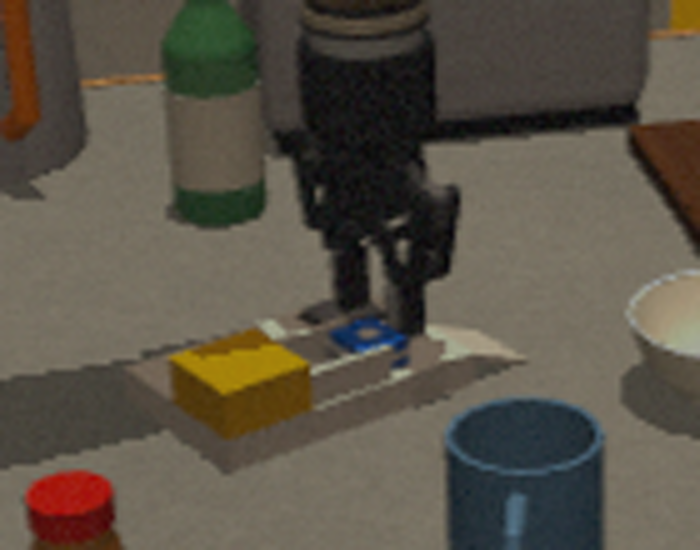

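View pics/sc7.png

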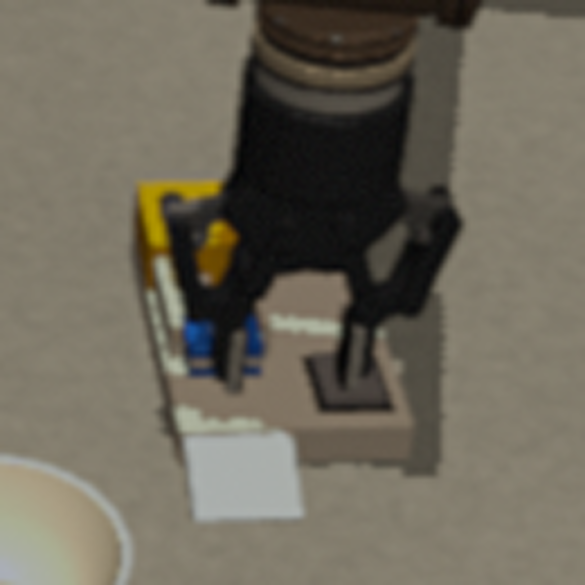

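```bash
python3 -m jog '[[[48,0.04,0,0,0],[48,0,0,0,0],[48,0,0,0,0]]]'
python3 - <<'E'
from h import *
import cv2
c=camera('wrist');s=sense(); print(s['time'],s['tcp_pos'],s['force'])
im=c['pixels'][:,:,::-1]
cv2.imwrite('pics/w8.png',cv2.resize(im[230:450,180:480],None,fx=2.6,fy=2.6,interpolation=cv2.INTER_CUBIC))
t=np.array([571.7,230.8]);a=np.radians(25.9);M=np.array([[np.cos(a),-np.sin(a)],[np.sin(a),np.cos(a)]])
f=lambda u,v,z:np.round(M.T@(ray(c,u,v,z)[:2]-t),1)
print('tcp',np.round(M.T@(s['tcp_pos'][:2]-t),1))
print('tab front',f(357,352,38),f(357,337,20),'back',f(357,425,38))
for z in (24,26,28,30,36): print('key',z,f(210,283,z),f(290,283,z),f(292,365,z))
for n in ['tablet_blue','key_blue_top']:
  for cam in ['wrist','scene','side']: 
    if cam!='wrist': camera(cam)
    print(n,cam,[(round(d['p'],2),np.round(d['centre']),np.round(M.T@(np.array(d['centre'])[:2]-t))) for d in pinpoint(cam,n)[:1]])
E
```

```text
time: 8.55
tcp_pos: [589.2, 240.3, 23.1]
ee_rot: [0.69, 0.159, -0.688, 0.159]
force: [-6.5, -2.6, 19.1]
gripper_width: 48.2
8.6 [589.15996364 240.27087378  23.1188083 ] [-5.46327009 -1.97269791 20.07123014]
tcp [19.8  0.9]
tab front [ 13.5 -10. ] [  8.7 -11.4] back [-19.3 -10.8]
key 24 [34.6 45.8] [34.7 15.1] [-2.  15.3]
key 26 [35.5 45.1] [35.6 14.9] [-0.6 15.1]
key 28 [36.4 44.5] [36.4 14.7] [ 0.8 14.9]
key 30 [37.3 43.8] [37.3 14.5] [ 2.3 14.7]
key 36 [40.  41.9] [40.  13.9] [ 6.5 14.1]
tablet_blue wrist [(0.66, array([578., 204.,  24.]), array([ -7., -27.]))]
tablet_blue scene [(0.62, array([576., 202.,  20.]), array([ -8., -28.]))]
tablet_blue side [(0.56, array([575., 206.,  22.]), array([ -8., -24.]))]
key_blue_top wrist []
key_blue_top scene [(0.63, array([574., 266.,  25.]), array([17., 31.]))]
key_blue_top side [(0.53, array([575., 264.,  24.]), array([17., 28.]))]
```

View pics/w8.png

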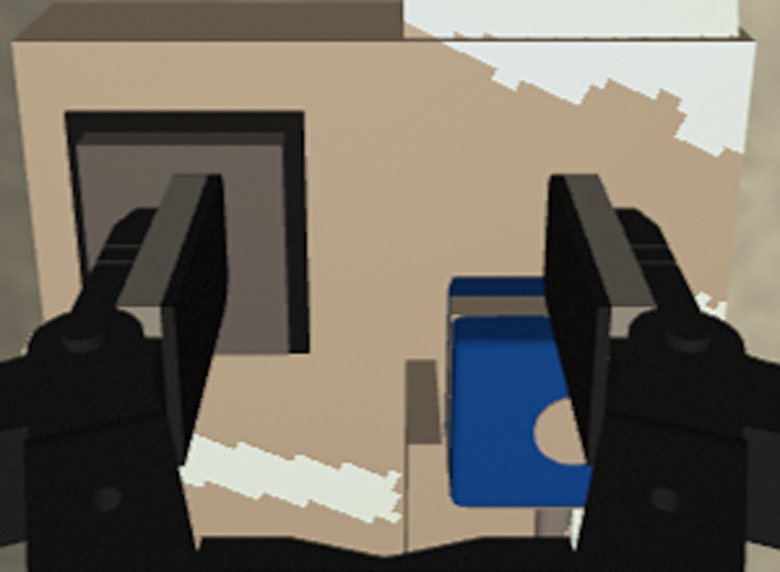

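```bash
python3 - <<'E'
from h import *
import cv2
a=cv2.imread('pics/w8.png');c=camera('wrist')['pixels'][:,:,::-1]
b=cv2.resize(c[230:450,180:480],None,fx=2.6,fy=2.6,interpolation=cv2.INTER_CUBIC)
print('mean diff',cv2.absdiff(a,b)[270:510,440:590].mean()); s=sense(); print(s['time'],s['tcp_pos'],s['force'])
print(close_job())
E
```

```text
mean diff 0.8213425925925926
9.15 [589.14540934 240.29592816  23.11510191] [-5.77597107 -1.54280249 18.44194132]
the job is handed in; nothing more can be done
None
```

The blue tablet is out on the open shelf, trapped against one finger, and the other finger is still holding the blue key down. I handed the job in like that at about 9.2 s; the hand-in returns no verdict.

Last checks:
- **Key:** it is fully down. An extra 1.2 mm of push raised the force from 14 to about 19 N without moving the tool, and in the wrist picture the key's outline fits a top 26 mm above the counter.
- **Tablet position:** its front sits at dispenser x of about 9 mm, right at the face of the stopping finger. The detector puts its centre at about x −8 mm in all three cameras, within error of the roughly −6 mm expected.
- **Tablet flat and still:** the edges and white band look level. The tablet barely changed between the last two wrist pictures (mean pixel difference 0.8).

Two things did not fully agree:
- **Sideways force:** the wrist read about 6 N in dispenser −x, opposite to the tablet's push. I take this to be friction of the key finger under the downward press.
- **Tablet's top edges:** at first they measured up to 5 mm off. I think I had taken the upper edge of the white band for the tablet's top edge. About 2 mm stays unexplained at the back.

The other dispenser and the objects around were not touched.

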